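Pin back the tension arm of a belt sander

TASK

The small belt sander needs a new belt: first lift the long wooden stamp off the sander's deck and leave it lying flat on the black wire trivet. Then take the locking pin (the tool with the flat paddle grip) out of the tool block, push the sprung tension arm back with the pin's shank as far as the last of the three holes, and drop the pin fully into that last hole so that it holds the arm back when you let go. Leave the two other tools in their block and do not push over or shift the glue stick, the nearer candle jar or the wooden egg near the sander.

Things in the scene. Friction and masses are not known exactly. Their poses are not given: they have to be found in the camera images.
- sander: fixed belt sander, up to 0.35 rad of yaw: wooden deck 150 (x) x 215 (y) x 32 mm high, origin at the centre of its underside. In its top are three blind holes, 13 mm wide, 26 mm deep, on an arc of 60 mm about the arm's pivot. A grey housing (110 x 43 mm, top 68 mm over the table, wheel on it to 94 mm) stands at y +63 to +106 mm. Right of the arm (-y) the deck is bare
- pivot (a point): the arm's pivot (vertical axis) at the deck's top, 50 mm in x and -22 mm in y from the sander's origin; axes as the sander
- hole_1 (a point): mouth centre of the first hole, at the deck's top (32 mm over the table), nearest to the arm at rest
- hole_2 (a point): mouth centre of the middle hole, at the deck's top
- hole_3 (a point): mouth centre of the last hole, at the deck's top, farthest from the arm at rest and nearest to the grey housing: the one to use. From the pivot it lies 60 mm off, 0.35 rad towards +y from the sander's -x direction
- tension_arm (a joint): angle of the sprung arm, rad: 0 at rest, up to 1.35, growing clockwise from above. At q it points from the pivot along the sander's (-cos(q-0.6), sin(q-0.6)). The spring drives it back to 0: 0.06 N m at rest, 0.18 N m at the last hole (3 N at 60 mm). A 10 mm shank in the first, middle or last hole on the arm's near (-y, rest) side stops it at 0.43, 0.78 or 1.13
- idler_top (a point): top centre of the idler wheel (38 mm across) on the arm's end, 95 mm from the pivot, 62 mm over the table; its cap reaches 65 mm. The arm itself is a steel bar 12 mm wide, 100 mm long, from 34 to 46 mm over the table
- tool_block: fixed dark wooden block 130 (x) x 50 (y) x 45 mm high, origin at the centre of its underside, with three blind holes of 12.5 mm in a row along its x axis, 42 mm apart, 37 mm deep; a tool stands loosely in each, in any order
- lock_pin: the locking pin, standing in one hole of the tool block: a steel shank of 10 mm diameter, 64 mm long, with a round nose, then a flat paddle grip of light wood, 30 (its x) x 14 (its y) x 38 mm high (64 to 102 mm above the tip). Origin at the tip of the shank (lower end, about 8 mm over the table in the block), z along the shank to the grip. 60 g
- pin_tip (a point): the lower end of the locking pin's shank (same point as its origin)
- ball_tool: another tool with a like shank and a ball of 28 mm as its handle, top about 98 mm over the table; stays in the block
- mushroom_tool: another tool with a like shank and a round mushroom handle, 34 mm across, top about 100 mm over the table; stays in the block
- long_stamp: long wooden block stamp 22 (x) x 60 (y) x 20 mm high, 18 g, origin at the centre of its underside; it lies on the sander's deck between the arm and the grey housing and would jam the arm
- trivet_stand: fixed round black wire trivet, about 104 mm across, flat top 12 mm high; origin at the table under its centre
- glue: glue stick standing on the table in front of the sander, 27 mm across, 87 mm high, origin at its underside; bystander
- jar: the nearer of two dark candle jars behind the sander, 57 mm across, 63 mm high, origin at its underside; bystander
- small_egg: wooden egg standing on its flat foot just behind the sander, 43 mm across, 57 mm high, origin at its underside; bystander
Not all that is in view belongs to the job. What is shaped like the lock_pin but purple is not meant.

How it is judged:
By the outcome, as a careful person would: the job done as asked, in the order asked, and still so for the second after the job is handed in, with the robot touching nothing.
It also fails if it takes over 58 s, if anything falls off the work surface, if the arm or the gripper's body presses on something with over 40 N, if the wrist force passes 120 N, or if a joint passes its speed limit or range.

ROBOT

A 6-joint arm with a two-finger parallel gripper is mounted at the origin on a cart in front of the work surface, level with it; the furniture and walls round the work are solid. World frame = base frame: x ahead of the robot, y to its left, z up, the work surface at z = 0. Lengths are in mm, angles in rad, forces in N, time in s.
With the tool pointing down it reaches from about 250 to 775 mm from the base axis. Payload 4 kg.
Tool frame: the origin (TCP) lies at the very end of the fingers, on their centre line; the grasp point (between the pads) lies 19 mm behind it; z points along the fingers, y is the line along which they close (so a half turn about z gives the same grasp; the last joint's range is limited). The gripper opens to 85 mm and grips with 20 to 120 N. Pads are 22 mm wide; open, the fingers measure 114 mm over their backs; the gripper's body (76 mm by 85 mm) begins 54 mm behind the grasp point. The pads swing forward as they close: fully open they stand 13 mm farther back than shut.
Start: joints at [-1.224, 0.087, 1.371, -0, 1.684, -0.103], TCP at [239.132, -495.314, 203.441] pointing down, gripper open.
Joint ranges: [-3.1, 3.1], [-0.76, 2.03], [0.27, 2.55], [-1.08, 4.22], [0.17, 2.65], [-2.57, 2.57]. Speed limits (rad/s): [2.79, 2.79, 3.14, 3.14, 3.14, 3.14].

INTERFACE

Orientations are given as [roll, pitch, yaw] about the fixed x, y, z axes, in that order (R = Rz(yaw) Ry(pitch) Rx(roll)).
In Python, from plant import arm gives the robot as it stands. The module is installed in compiled form; this text tells all that it offers.
- The arm moves only by the tool carry_out, never from a script. Its argument "plan" is a list of rows, each a list of 3 entries, a list of its own where there are three numbers: the opening, from 0 (shut) to 1 (fully open), then the shift along the world's x, y, z in mm, then the turn about the world's z in rad. In form: [[gripper, [x, y, z], roll], ...]. A call has 1 to 5 rows; each row is the pose to reach, as a shift and turn from the pose commanded when the call began; what a row does not reach only later rows make up. A row lasts 1/10 s, in which the tool goes at most 50 mm and 8.59 degrees, less where a joint would pass 70% of its speed; a pose out of reach is approached as far as the arm can. A call with a gripper value outside its range is refused whole. The fingers move at their own pace and stop on an object; "force" is the grip in N (left out, the last holds). Time passes only in rows, so rows that repeat a pose let the fingers close. It gives the time, the measured TCP pose, the force, the opening and the grip force at its end, in the units of the state.
- arm.observe(): the state, without advancing time (a new reading comes with each control period).
- arm.get_image(name): name is "side" or "top"; returns a dict with "img" (384x512x3 uint8, red, green, blue), "range_z" (384x512 float32, mm along the optical axis (not along the pixel's ray), 0 where there is no reading), "fx", "fy", "cx", "cy" (pixels), "k1" (the pictures are not rectified: a ray, as slopes to the right and down, at radius r is drawn at 1 + k1 r^2 times it, then the intrinsics apply), "extrinsics" (4x4, takes a point from world to camera coordinates). Camera axes: x right, y down, z forward; pixel columns grow to the right and rows downward; lengths in mm; the calibration is good to about 2 mm. A picture is of the moment at which its call begins.
- arm.hand_in(): hands the job in; it is judged then, once.
The state is a dict: "t": time; "q": joint angles; "qd": joint speeds; "joint_efforts": joint torques, N m; "ee_pos": TCP position; "tcp_rot": TCP orientation; "contact_force": force on the tool from outside, world axes, zero at the start; "torque": the same for the moment, N m; "width": opening from 0.0 (shut) to 1.0 (fully open); "finger_force": force on a finger pad.
Only numpy, scipy, OpenCV 4.12 (cv2) and the standard library are available. Lean on these libraries where they do the work, as an engineer would, in place of code of your own. Each camera call takes 0.05 s, during which the arm holds its last target. There are 200 camera calls.

## Working session

There is one attempt and no reset: what is moved stays moved. The work goes in short steps, Python scripts to look and compute and a tool call to move; the robot and the scene stay as the last step left them, time stands still between calls to the robot, and variables do not carry over. Pictures are saved under pics/ and viewed, at most 10 in all, crops included, and the job is handed in when it is done.

Besides the shell and the picture viewer there is one more tool, called after "Call:" in YAML: its name, and indented under it one key for each argument. carry_out: Moves the arm, as the interface text tells. Its arguments: {"type":"object","properties":{"plan":{"type":"array","items":{"type":"array"}},"force":{"type":"number"}},"required":["plan"]}

```bash
mkdir -p pics
cat > h.py <<'E'
import numpy as np, cv2
from plant import arm
def grab(n):
    d=arm.get_image(n); np.savez(f'{n}.npz',**d); return d
def load(n): return dict(np.load(f'{n}.npz'))
def save(d,name,box=None,s=1):
    im=d['img'][:,:,::-1]
    if box: im=im[box[1]:box[3],box[0]:box[2]]
    cv2.imwrite(f'pics/{name}.png',cv2.resize(im,None,fx=s,fy=s,interpolation=cv2.INTER_CUBIC))
def rays(d,uv):
    K=np.array([[d['fx'],0,d['cx']],[0,d['fy'],d['cy']],[0,0,1]],float)
    uv=np.array(uv,float).reshape(-1,1,2)
    p=cv2.undistortPoints(uv,K,np.array([d['k1'],0,0,0],float)).reshape(-1,2)
    return np.c_[p,np.ones(len(p))]
def at_z(d,uv,z):  # intersect ray with plane world z
    E=d['extrinsics']; R=E[:3,:3]; c=-R.T@E[:3,3]; w=rays(d,uv)@R
    return c+w*((np.asarray(z)-c[2])/w[:,2])[:,None]
def depth(d,uv):
    E=d['extrinsics']; R=E[:3,:3]; c=-R.T@E[:3,3]; w=rays(d,uv)@R
    z=np.array([d['range_z'][int(round(v)),int(round(u))] for u,v in np.array(uv).reshape(-1,2)])
    return c+w*z[:,None]
E
python3 - <<'E'
from h import *
np.set_printoptions(suppress=True,precision=2)
for n in('top','side'):
    d=grab(n); save(d,n+'0',s=1.5); E=d['extrinsics']; print(n,d['fx'],d['k1'],-E[:3,:3].T@E[:3,3],E[:3,:3])
o=arm.observe(); print(o['ee_pos'],o['tcp_rot'],o['t'],o['width'],o['contact_force'])
E
```

```text
top 457.0664728359464 -0.11790517917210348 [463.94  92.1  983.71] [[ 0.01 -1.   -0.04]
 [-1.   -0.   -0.1 ]
 [ 0.1   0.04 -0.99]]
side 407.93269280339985 -0.06911824411521525 [ 58.83 517.02 623.77] [[-0.68 -0.73 -0.02]
 [-0.48  0.46 -0.75]
 [ 0.56 -0.5  -0.67]]
[ 238.95 -494.82  202.34] [-3.14 -0.    0.45] 0.1 1.0024395825297097 [-0.2  -0.71  0.25]
```

View pics/top0.png

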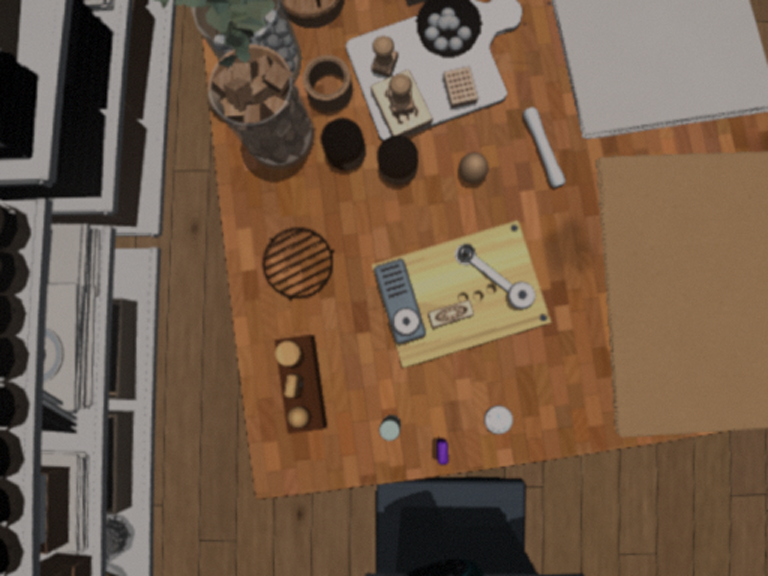

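View pics/side0.png

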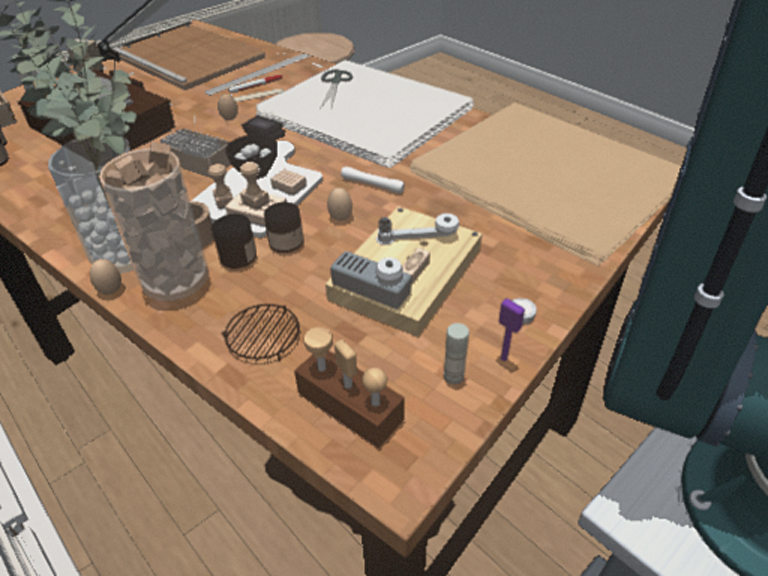

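Run:
```python
from h import *
d=load('top'); a=d['img'][140:250,240:375,::-1]; b=d['img'][215:295,170:225,::-1]
A=cv2.resize(a,None,fx=5.8,fy=5.4,interpolation=cv2.INTER_CUBIC)
save(d,'c1',(243,140,373,250),5)
t=cv2.resize(b,None,fx=5,fy=5,interpolation=cv2.INTER_CUBIC)
s=load('side'); sc=cv2.resize(s['img'][210:300,190:275,::-1],None,fx=5,fy=5,interpolation=cv2.INTER_CUBIC)
o=np.zeros((450,720,3),np.uint8); o[:400,:275]=t; o[:450,285:710]=sc; cv2.imwrite('pics/c2.png',o)
```

```text
(no output)
```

View pics/c1.png

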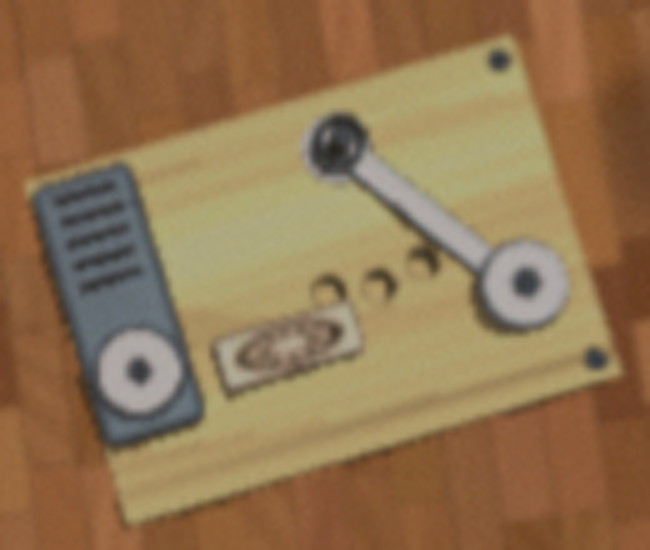

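View pics/c2.png

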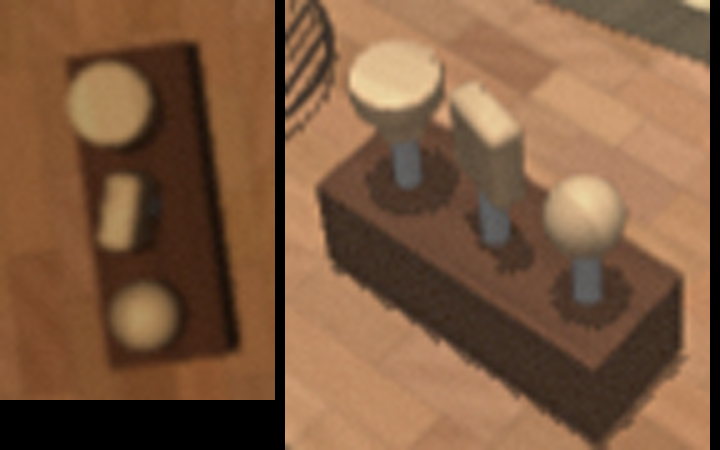

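The candidates for the pin are the paddle tool in the middle of the block at top (194,257), the ball (198,278), the mushroom (192,235) and the purple decoy (295,301). The crop confirms the middle paddle of light wood. The stamp lies on the deck at about (301,210), with the three holes beside it at (308,198), (319,197) and (328,192).

Run:
```python
from h import *
np.set_printoptions(suppress=True,precision=1)
d=load('top'); s=load('side')
def fit(model,obs):
    m=model.mean(0);o=obs.mean(0); a=model-m;b=obs-o
    th=np.arctan2((a[:,0]*b[:,1]-a[:,1]*b[:,0]).sum(),(a*b).sum()); R=np.array([[np.cos(th),-np.sin(th)],[np.sin(th),np.cos(th)]])
    t=o-R@m; print('yaw %.3f'%th,'org',t,'res\n',(obs-(model@R.T+t)).round(1).tolist()); return R,t
C=lambda p,o=(243,140):np.array(p)/5+np.array(o)
hol=lambda a:[50-60*np.cos(a),-22+60*np.sin(a)]
corn=at_z(d,C([(25,183),(512,35),(622,372),(128,522)]),32)[:,:2]
R,t=fit(np.array([[75,107.5],[75,-107.5],[-75,-107.5],[-75,107.5]]),corn)
H=np.array([hol(.35),hol(0.),hol(-.35)])
print('holes model',H@R.T+t,'obs',at_z(d,C([(327,290),(378,286),(423,262)]),32)[:,:2])
print('pivot model',R@[50,-22]+t)
print('idler obs',at_z(d,C([(526,284)]),65), 'model',R@[50-95*np.cos(.6),-22-95*np.sin(.6)]+t)
st=at_z(d,C([(212,348),(355,303),(365,350),(228,396)]),52)[:,:2]
print('stamp');fit(np.array([[11,30],[11,-30],[-11,-30],[-11,30]]),st)
bl=at_z(d,C([(68,58),(197,42),(238,348),(112,368)],(170,215)),45)[:,:2]; print('blk',bl)
fit(np.array([[65,25],[65,-25],[-65,-25],[-65,25]]),bl)
pd=at_z(d,C([(105,178),(140,175),(132,250),(98,246)],(170,215)),110)[:,:2];print('pad',pd)
fit(np.array([[15,7],[15,-7],[-15,-7],[-15,7]]),pd)
print('handles',at_z(d,C([(110,104),(145,316)],(170,215)),[100,84]))
print('trivet',at_z(d,[(298/1.5,262/1.5)],12),'glue',at_z(d,[(390/1.5,429/1.5)],87))
# side: paddle top corners, block top corners
S=lambda p:(np.array(p)-[285,0])/5+np.array([190,210])
print('side pad',at_z(s,S([(450,90),(472,83),(522,130),(500,145)]),110)[:,:2])
print('side blk',at_z(s,S([(318,187),(598,367),(683,280)]),45)[:,:2])
print('side deck',at_z(s,np.array([(480,235),(420,325)])/1.5,32)[:,:2])
print('side idler',at_z(s,np.array([(447,221)])/1.5,65)[:,:2])
print('depth pad/stamp/tri',depth(d,C([(118,210)],(170,215))),depth(d,C([(290,350)])))
```

```text
yaw 0.301 org [553.7  24.7] res
 [[-0.8, -0.2], [-0.6, -0.1], [0.5, 0.1], [1.0, 0.1]]
holes model [[548.   21.4]
 [550.6   0.7]
 [560.2 -17.9]] obs [[548.1  22.8]
 [549.8   1.5]
 [560.  -17.3]]
pivot model [607.9  18.5]
idler obs [[548.  -55.1  65. ]] model [549. -56.]
stamp
yaw 0.314 org [522.   39.3] res
 [[-0.9, -0.1], [-0.7, -1.4], [1.0, 1.4], [0.5, 0.1]]
blk [[486.2 281.2]
 [493.3 227.4]
 [368.3 208.7]
 [359.2 260.5]]
yaw 0.155 org [426.7 244.4] res
 [[-1.0, 2.0], [-1.6, -2.3], [1.9, -1.1], [0.6, 1.4]]
pad [[438.8 252.8]
 [440.1 239.2]
 [411.5 241.9]
 [412.8 255. ]]
yaw -0.072 org [425.8 247.2] res
 [[-2.5, -0.3], [-0.1, 0.1], [1.2, 0.5], [1.5, -0.3]]
handles [[467.2 253.2 100. ]
 [384.2 240.7  84. ]]
trivet [[599.3 257.5  12. ]] glue [[371.  120.6  87. ]]
side pad [[439.7 252.2]
 [437.  244.8]
 [409.6 246.2]
 [409.8 255.6]]
side blk [[484.7 283.5]
 [357.9 261.7]
 [363.9 216.3]]
side deck [[512.3 -92.6]
 [442.3 110.9]]
side idler [[543.8 -48.9]]
depth pad/stamp/tri [[426.6 247.5 110.1]] [[521.6  39.5  53.9]]
```

Call:
carry_out:
  plan:
    - [0.6, [22, 42, -4], 0.11]
    - [0.6, [45, 85, -8], 0.23]
    - [0.6, [67, 127, -12], 0.34]
    - [0.6, [90, 170, -16], 0.46]
    - [0.6, [112, 212, -20], 0.57]

```text
t: 0.6
ee_pos: [351.4, -281.3, 182.8]
tcp_rot: [-3.141, -0.0, 1.024]
contact_force: [0.8, 0.9, -0.1]
width: 0.597
finger_force: 0.0
```

Call:
carry_out:
  plan:
    - [0.55, [22, 42, -4], 0.11]
    - [0.55, [45, 85, -8], 0.23]
    - [0.55, [67, 127, -12], 0.34]
    - [0.55, [90, 170, -16], 0.46]
    - [0.55, [112, 212, -20], 0.57]

```text
t: 1.1
ee_pos: [463.4, -69.3, 163.0]
tcp_rot: [-3.141, 0.0, 1.595]
contact_force: [0.8, -1.7, -0.6]
width: 0.548
finger_force: 0.0
```

Call:
carry_out:
  plan:
    - [0.55, [20, 37, -5], 0.1]
    - [0.55, [40, 74, -9], 0.2]
    - [0.55, [59, 110.5, -13.5], 0.29]
    - [0.55, [59, 110.5, -53.5], 0.29]
    - [0.55, [59, 110.5, -73.5], 0.29]

```text
t: 1.6
ee_pos: [520.8, 40.8, 86.6]
tcp_rot: [-3.137, -0.001, 1.883]
contact_force: [-0.4, 0.1, -1.6]
width: 0.55
finger_force: 0.0
```

Call:
carry_out:
  plan:
    - [0.55, [0, 0, -25], 0]
    - [0.55, [0, 0, -45], 0]
    - [0.55, [0, 0, -55], 0]
    - [0.2, [0, 0, -55], 0]
    - [0.1, [0, 0, -55], 0]
  force: 25

```text
t: 2.1
ee_pos: [522.6, 39.1, 35.6]
tcp_rot: [3.141, 0.0, 1.88]
contact_force: [0.0, 0.9, 0.6]
width: 0.222
finger_force: 0.0
```

Call:
carry_out:
  plan:
    - [0.1, [0, 0, 0], 0]
    - [0.1, [0, 0, 0], 0]
    - [0.1, [0, 0, 30], 0]
    - [0.1, [0, 0, 70], 0]
    - [0.1, [0, 0, 90], 0]

```text
t: 2.6
ee_pos: [524.1, 39.1, 129.6]
tcp_rot: [3.135, 0.002, 1.88]
contact_force: [0.9, -0.9, 0.5]
width: 0.098
finger_force: 0.0
```

Run:
```python
from h import *
d=grab('top'); s=grab('side')
a=cv2.resize(d['img'][140:205,170:300,::-1],None,fx=4,fy=4,interpolation=cv2.INTER_CUBIC)
b=cv2.resize(s['img'][110:250,140:330,::-1],None,fx=2.5,fy=2.5,interpolation=cv2.INTER_CUBIC)
o=np.zeros((600,520,3),np.uint8);o[:260]=a;o[260:600,:475]=b[:340];cv2.imwrite('pics/c3.png',o)
```

```text
(no output)
```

View pics/c3.png

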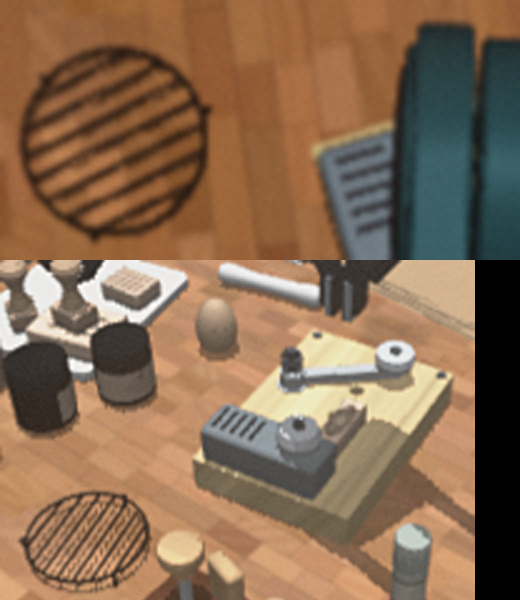

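Run:
```python
from h import *
s=load('side');d=load('top')
for p in [(523,39,130),(523,39,35),(522,39.3,52)]:
  for c in (d,s):
    E=c['extrinsics'];K=np.array([[c['fx'],0,c['cx']],[0,c['fy'],c['cy']],[0,0,1]],float)
    r,_=cv2.Rodrigues(E[:3,:3]);print(p,cv2.projectPoints(np.array([p],float),r,E[:3,3],K,np.array([c['k1'],0,0,0],float))[0].ravel().round(1))
print(arm.observe())
save(s,'c4',(200,60,330,240),3.3)
```

```text
(523, 39, 130) [303.6 206.7]
(523, 39, 130) [277.6 144.3]
(523, 39, 35) [300.7 209.9]
(523, 39, 35) [276.9 179.5]
(522, 39.3, 52) [301.  209.8]
(522, 39.3, 52) [277.2 173.9]
{'t': 2.7, 'q': array([-3.34210898e-02,  5.33166356e-02,  1.55200156e+00,  1.96128093e-05,
        1.52569829e+00, -3.42397388e-01]), 'qd': array([-0.00100365,  0.03732265,  0.07898901, -0.00058701, -0.02672463,
       -0.00080897]), 'joint_efforts': array([ 2.50134605e-02, -3.25397372e+01, -3.01307058e+01, -7.53519453e-04,
        2.17080046e-01,  1.87982558e-06]), 'ee_pos': array([525.28359434,  39.07644979, 130.39109703]), 'tcp_rot': array([3.13162378, 0.00353239, 1.87975424]), 'contact_force': array([ 0.20115906, -0.16527515, -0.12391053]), 'torque': array([-1.83065648e-02, -3.26473306e-05, -4.55062378e-04]), 'finger_force': 0.0, 'width': 0.10105879945315238}
```

View pics/c4.png

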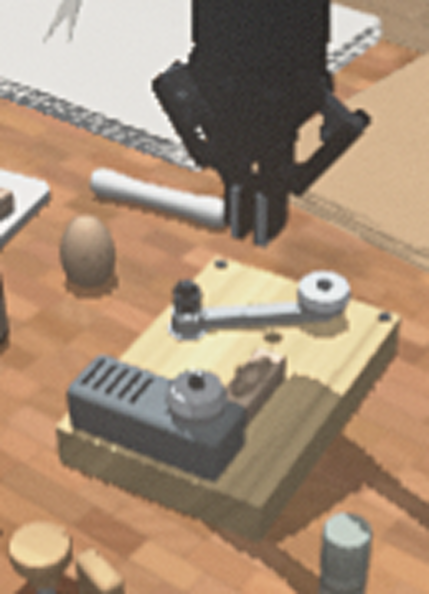

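Run:
```python
from h import *
np.set_printoptions(suppress=True,precision=1)
s=load('side')
P=[(200+x/3.3,60+y/3.3) for x,y in [(236,215),(236,232),(243,205),(262,215),(263,238),(280,220),(250,180)]]
print(depth(s,P))
# all points near gripper: lowest
v,u=np.mgrid[60:142,240:310]; uv=np.c_[u.ravel(),v.ravel()]
p=depth(s,uv); ok=(abs(p[:,0]-523)<60)&(abs(p[:,1]-39)<70)&(p[:,2]>80)&(p[:,2]<260)
p=p[ok]; 
for a in range(80,260,10):
    q=p[(p[:,2]>=a)&(p[:,2]<a+10)]
    if len(q): print(a,len(q),q.min(0),q.max(0))
```

```text
[[527.7  52.1 180.3]
 [526.2  53.5 169.6]
 [528.3  45.8 184. ]
 [513.   45.4 184.2]
 [512.8  44.3 167.5]
 [512.2  30.9 174.2]
 [531.5  37.  195.9]]
160 45 [507.9  33.9 161.2] [539.   52.8 169.8]
170 78 [506.1  30.1 170. ] [539.6  53.5 179.9]
180 90 [505.3  25.  180. ] [539.1  54.9 190. ]
190 82 [505.5  30.3 190.2] [539.1  53.9 199.7]
200 106 [489.5  29.9 200.2] [556.6  60.8 210. ]
210 221 [481.7  22.9 210. ] [568.3  63.3 220. ]
220 180 [474.5  19.4 220.1] [569.1  66.1 230. ]
230 202 [468.  21. 230.] [573.9  66.7 239.9]
240 236 [463.3  22.8 240.1] [580.8  68.8 250. ]
250 322 [463.   11.6 250. ] [581.8  70.2 259.9]
```

Run:
```python
from h import *
np.set_printoptions(suppress=True,precision=2)
s=load('side')
print('static: idler, deck, stamp',depth(s,[(200+323/3.3,60+290/3.3),(200+330/3.3,60+400/3.3),(200+250/3.3,60+375/3.3)]))
for i in range(3):
    d=grab('side'); o=arm.observe(); print(o['t'],o['ee_pos'],o['tcp_rot'],o['q'])
    v,u=np.mgrid[60:150,240:310]; p=depth(d,np.c_[u.ravel(),v.ravel()])
    p=p[(abs(p[:,0]-523)<25)&(abs(p[:,1]-39)<25)&(p[:,2]>80)&(p[:,2]<260)]; print('low',np.sort(p[:,2])[[0,5,10]])
```

```text
static: idler, deck, stamp [[543.76 -48.55  63.68]
 [487.19   3.48  30.94]
 [523.86  41.92  53.03]]
2.75 [523.74  39.12 127.61] [3.14 0.   1.88] [-0.03  0.06  1.56 -0.    1.52 -0.34]
low [157.62 159.56 160.35]
2.8 [522.38  39.16 125.47] [3.14 0.   1.88] [-0.03  0.06  1.56  0.    1.52 -0.34]
low [154.09 156.34 157.72]
2.85 [521.54  39.19 124.12] [-3.14 -0.    1.88] [-0.03  0.06  1.56  0.    1.53 -0.34]
low [153.49 155.4  157.02]
```

The fingertips are really about 30 mm above the reported TCP: the depth gives about 154–160 mm against a reported 124–130 mm. That explains the missed grasp. I'll descend in stages and measure the tips by depth.

Call:
carry_out:
  plan:
    - [0.3, [0, 0, -20], 0]
    - [0.45, [0, 0, -60], 0]
    - [0.55, [0, 0, -95], 0]
    - [0.55, [0, 0, -105], 0]
    - [0.55, [0, 0, -105], 0]

```text
t: 3.35
ee_pos: [519.4, 39.3, 16.7]
tcp_rot: [-3.135, -0.002, 1.88]
contact_force: [-0.0, -0.0, 0.4]
width: 0.552
finger_force: 0.0
```

```bash
cat >> h.py <<'E'
def tips(c,r=35,zlo=56):
    d=grab('side'); o=arm.observe()
    v,u=np.mgrid[0:384,0:512]; v=v.ravel();u=u.ravel(); k=d['range_z'].ravel()>0
    p=depth(d,np.c_[u,v][k]); p=p[(abs(p[:,0]-c[0])<r)&(abs(p[:,1]-c[1])<r)&(p[:,2]>zlo)&(p[:,2]<200)]
    print('t',o['t'],'ee',o['ee_pos'].round(1),'w',o['width'].__round__(3),'F',o['contact_force'].round(1),'low',np.sort(p[:,2])[[0,5,10,20]].round(1)); return d,p
E
python3 - <<'E'
from h import *
d,p=tips((522,39)); save(d,'c5',(210,80,340,210),4)
for a in range(35,120,6):
    q=p[(p[:,2]>=a)&(p[:,2]<a+6)]
    if len(q): print(a,len(q),q.min(0).round(),q.max(0).round())
E
```

```text
t 3.4 ee [521.4  39.2  19.1] w 0.554 F [-0.5 -0.2  0.7] low [56.4 57.2 58.1 60.7]
53 14 [487.  36.  56.] [551.  59.  59.]
59 30 [487.  24.  59.] [551.  59.  65.]
65 33 [487.  36.  65.] [552.  59.  71.]
71 28 [488.  36.  71.] [550.  59.  76.]
77 29 [488.  37.  77.] [552.  59.  83.]
83 29 [487.  38.  83.] [550.  61.  88.]
89 28 [487.  39.  89.] [555.  62.  95.]
95 44 [488.  18.  95.] [557.  63. 101.]
101 38 [487.  19. 101.] [556.  66. 106.]
107 30 [487.  16. 107.] [546.  64. 113.]
113 80 [487.  15. 113.] [542.  65. 119.]
119 58 [488.  16. 119.] [541.  66. 125.]
```

View pics/c5.png

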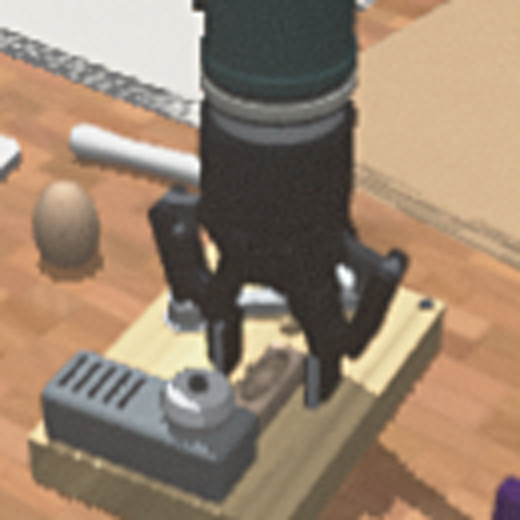

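Call:
carry_out:
  plan:
    - [0.55, [0, 0, -10], 0]
    - [0.55, [0, 0, -16], 0]
    - [0.4, [0, 0, -16], 0]
    - [0.15, [0, 0, -16], 0]
    - [0.1, [0, 0, -16], 0]

```text
t: 3.9
ee_pos: [522.7, 39.2, 4.7]
tcp_rot: [3.14, 0.001, 1.88]
contact_force: [-0.6, -0.5, -0.7]
width: 0.25
finger_force: 26.3
```

Call:
carry_out:
  plan:
    - [0.1, [0, 0, 0], 0]
    - [0.1, [0, 0, 0], 0]

```text
t: 4.1
ee_pos: [522.6, 39.2, 4.5]
tcp_rot: [3.141, 0.0, 1.88]
contact_force: [-0.2, 0.3, 0.8]
width: 0.25
finger_force: 26.5
```

Call:
carry_out:
  plan:
    - [0.1, [0, 0, 20], 0]
    - [0.1, [0, 0, 60], 0]
    - [0.1, [0, 0, 100], 0]
    - [0.1, [5, 40, 100], -0.14]
    - [0.1, [20, 80, 100], -0.28]

```text
t: 4.6
ee_pos: [543.2, 119.4, 106.7]
tcp_rot: [3.137, -0.0, 1.591]
contact_force: [1.1, -0.8, -1.2]
width: 0.251
finger_force: 26.3
```

Call:
carry_out:
  plan:
    - [0.1, [10, 30, 0], -0.14]
    - [0.1, [20, 60, 0], -0.28]
    - [0.1, [30, 90, 0], -0.42]
    - [0.1, [45, 120, 0], -0.56]
    - [0.1, [57, 138, 0], -0.7]

```text
t: 5.1
ee_pos: [599.2, 259.5, 103.5]
tcp_rot: [-3.141, -0.0, 0.896]
contact_force: [0.8, 0.2, -0.9]
width: 0.251
finger_force: 26.2
```

Call:
carry_out:
  plan:
    - [0.1, [0, 0, -10], -0.14]
    - [0.1, [0, 0, -25], -0.28]
    - [0.1, [0, 0, -50], -0.42]
    - [0.1, [0, 0, -80], -0.56]
    - [0.1, [0, 0, -80], -0.56]

```text
t: 5.6
ee_pos: [595.0, 255.8, 17.9]
tcp_rot: [-3.141, 0.012, 0.34]
contact_force: [-0.6, 0.1, -0.8]
width: 0.252
finger_force: 26.2
```

Run:
```python
from h import *
d=grab('side'); o=arm.observe(); print(o['t'],o['ee_pos'],o['tcp_rot'],o['width'],o['finger_force'])
save(d,'c6',(110,150,260,280),4)
```

```text
5.65 [596.75691081 256.40702032  20.80989867] [-3.14151985  0.00696875  0.34256417] 0.25076813346307214 26.231900453567505
```

View pics/c6.png

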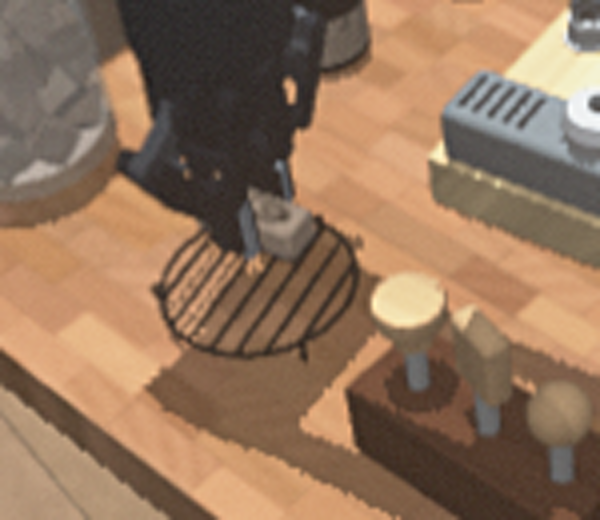

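The stamp is held level across the wires, near the centre of the trivet, at about (288,225) in the crop. I'll lower it and release.

Call:
carry_out:
  plan:
    - [0.1, [0, 0, -15], 0]
    - [0.1, [0, 0, -28], 0]
    - [0.1, [0, 0, -35], 0]
    - [0.1, [0, 0, -38], 0]
    - [0.1, [0, 0, -39], 0]

```text
t: 6.15
ee_pos: [599.0, 257.1, -15.4]
tcp_rot: [3.142, 0.001, 0.34]
contact_force: [-0.1, 0.0, -0.1]
width: 0.251
finger_force: 26.2
```

Call:
carry_out:
  plan:
    - [0.1, [0, 0, 0], 0]
    - [0.3, [0, 0, 0], 0]
    - [0.4, [0, 0, 0], 0]
    - [0.45, [0, 0, 0], 0]
    - [0.45, [0, 0, 0], 0]

```text
t: 6.65
ee_pos: [599.3, 257.2, -14.7]
tcp_rot: [3.141, -0.001, 0.34]
contact_force: [0.5, 0.1, 0.3]
width: 0.453
finger_force: 0.0
```

Call:
carry_out:
  plan:
    - [0.45, [0, 0, 10], 0]
    - [0.45, [0, 0, 40], 0]
    - [0.45, [0, 0, 80], 0]
    - [0.45, [0, 0, 120], 0]
    - [0.45, [0, 0, 160], 0]

```text
t: 7.15
ee_pos: [599.0, 257.2, 147.5]
tcp_rot: [3.142, -0.001, 0.34]
contact_force: [1.4, 0.1, -0.6]
width: 0.45
finger_force: 0.0
```

Call:
carry_out:
  plan:
    - [0.45, [-40, -3, 0], -0.1]
    - [0.45, [-80, -5, 0], -0.2]
    - [0.45, [-120, -7, 0], -0.3]
    - [0.45, [-160, -9, 0], -0.41]
    - [0.45, [-173, -10, 0], -0.41]

```text
t: 7.65
ee_pos: [423.0, 247.1, 145.9]
tcp_rot: [-3.141, 0.0, -0.07]
contact_force: [-0.5, -0.4, 0.5]
width: 0.445
finger_force: 0.0
```

Run:
```python
from h import *
d=grab('top'); s=grab('side'); o=arm.observe(); print(o['t'],o['ee_pos'],o['tcp_rot'])
a=cv2.resize(d['img'][140:290,160:360,::-1],None,fx=4,fy=4,interpolation=cv2.INTER_CUBIC)
cv2.imwrite('pics/c7.png',a)
```

```text
7.75 [425.16709795 247.39202333 146.19999668] [-3.14069063e+00 -1.99102457e-03 -6.78833446e-02]
```

View pics/c7.png

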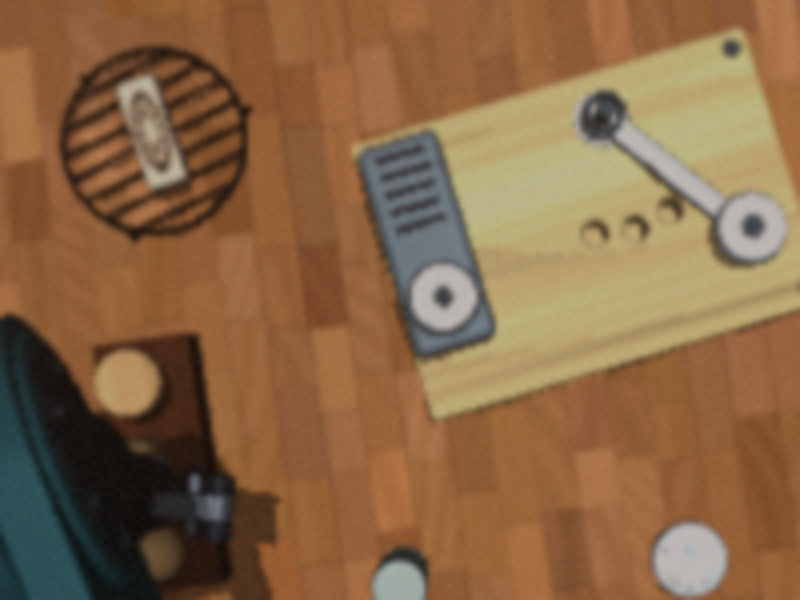

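Run:
```python
from h import *
np.set_printoptions(suppress=True,precision=1)
d=load('top');C=lambda p:np.array(p)/4+np.array([160,140])
st=at_z(d,C([(115,88),(152,74),(188,178),(155,190)]),32)[:,:2]; c=st.mean(0)
ax=np.array([np.cos(.34+np.pi/2),np.sin(.34+np.pi/2)]); e=c-[599.1,257.2]
print('stamp',c,'along closing',e@ax,'perp',e@[np.cos(.34),np.sin(.34)], depth(d,C([(152,130)])))
print('holes',at_z(d,C([(595,233),(635,229),(670,210)]),32)[:,:2],'glue',at_z(d,C([(400,578)]),87))
# side tips vs pad
s=load('side'); v,u=np.mgrid[0:384,0:512]; p=depth(s,np.c_[u.ravel(),v.ravel()]); im=s['img'].reshape(-1,3)
k=(abs(p[:,0]-425)<60)&(abs(p[:,1]-248)<60)&(p[:,2]>60)
for a in range(60,240,8):
    q=p[k&(p[:,2]>=a)&(p[:,2]<a+8)]
    if len(q): print(a,len(q),q.min(0).round(),q.max(0).round(),np.median(q,0))
```

```text
stamp [599.9 255.4] along closing -1.9614914239718426 perp 0.12250593693700866 [[600.8 255.3  33.7]]
holes [[547.5  22.1]
 [549.7   1.2]
 [559.8 -17.1]] glue [[373.9 120.6  87. ]]
60 41 [380. 241.  60.] [470. 261.  68.] [423.6 252.2  63.8]
68 15 [413. 249.  69.] [473. 264.  76.] [462.2 258.9  73.9]
76 64 [371. 237.  76.] [468. 264.  84.] [414.2 254.5  80.4]
84 137 [371. 230.  84.] [474. 272.  92.] [389.3 253.   88.8]
92 309 [373. 232.  92.] [483. 272. 100.] [425.9 250.6  97.1]
100 161 [411. 242. 100.] [482. 272. 108.] [460.3 255.9 101.3]
108 76 [410. 243. 108.] [439. 257. 112.] [425.  250.4 109.8]
172 23 [411. 227. 175.] [431. 274. 180.] [420.4 228.4 178.1]
180 87 [409. 216. 180.] [432. 280. 188.] [416.6 229.  184.1]
188 107 [409. 215. 188.] [432. 282. 196.] [416.1 267.8 192.4]
196 101 [409. 217. 196.] [432. 281. 204.] [417.8 268.4 200. ]
204 93 [409. 216. 204.] [432. 281. 212.] [416.4 229.2 207.5]
212 97 [407. 207. 212.] [434. 286. 220.] [414.3 227.2 216.2]
220 217 [405. 195. 220.] [437. 299. 228.] [413.9 270.  225.1]
228 252 [406. 193. 228.] [438. 302. 236.] [414.5 270.1 231.6]
236 208 [404. 192. 236.] [442. 305. 244.] [414.2 269.6 240.8]
```

The stamp lies flat on the trivet, centred near (152,130) in the crop. The three holes are now in the clear at (595,233), (635,229) and (670,210). Next is the pin.

Call:
carry_out:
  plan:
    - [0.45, [2, 1.5, -30], 0]
    - [0.45, [2, 1.5, -60], 0]
    - [0.45, [2, 1.5, -85], 0]
    - [0.45, [2, 1.5, -95], 0]
    - [0.45, [2, 1.5, -99], 0]

```text
t: 8.25
ee_pos: [428.6, 248.4, 44.9]
tcp_rot: [3.141, 0.001, -0.07]
contact_force: [-0.1, -0.2, 0.2]
width: 0.449
finger_force: 0.0
```

Call:
carry_out:
  plan:
    - [0.3, [0, 0, 0], 0]
    - [0.2, [0, 0, 0], 0]
    - [0.05, [0, 0, 0], 0]
    - [0.05, [0, 0, 0], 0]
    - [0.05, [0, 0, 0], 0]
  force: 60

```text
t: 8.75
ee_pos: [429.5, 249.2, 47.5]
tcp_rot: [-3.14, -0.003, -0.07]
contact_force: [0.6, -0.6, 2.3]
width: 0.154
finger_force: 60.1
```

Run:
```python
from h import *
s=grab('side'); o=arm.observe(); print(o['t'],o['ee_pos'],o['tcp_rot'],o['width'],o['finger_force'],o['contact_force'],o['torque'])
v,u=np.mgrid[0:384,0:512]; p=depth(s,np.c_[u.ravel(),v.ravel()])
k=(abs(p[:,0]-425)<60)&(abs(p[:,1]-248)<60)&(p[:,2]>60)
for a in range(60,150,6):
    q=p[k&(p[:,2]>=a)&(p[:,2]<a+6)&(abs(p[:,0]-425)<20)]
    if len(q): print(a,len(q),q.min(0).round(),q.max(0).round(),np.median(q,0).round(1))
```

```text
8.8 [429.45163197 249.18921035  47.45703975] [-3.14010485 -0.00341697 -0.07012228] 0.15702517733058766 60.16637206077576 [1.86308539 0.66650379 3.68847489] [ 0.01923504 -0.26703924 -0.03869052]
60 8 [422. 251.  61.] [427. 254.  65.] [423.7 252.3  61.7]
66 4 [423. 254.  66.] [426. 255.  70.] [424.5 254.   67.9]
72 7 [412. 244.  74.] [414. 255.  78.] [412.3 251.7  76.5]
78 34 [410. 231.  78.] [425. 267.  84.] [417.5 256.4  82. ]
84 52 [411. 230.  84.] [438. 270.  90.] [420.3 256.4  87.5]
90 54 [411. 232.  90.] [438. 271.  96.] [420.2 259.3  93.5]
96 49 [411. 230.  96.] [434. 270. 102.] [419.7 256.   98.6]
102 71 [411. 231. 102.] [434. 270. 108.] [419.5 255.3 105.4]
108 103 [412. 236. 108.] [441. 270. 114.] [421.8 247.6 110. ]
114 39 [415. 218. 114.] [435. 273. 120.] [420.  241.  118.2]
120 101 [414. 209. 120.] [437. 288. 126.] [420.4 239.9 123.2]
126 141 [413. 207. 126.] [441. 289. 132.] [420.7 265.1 129.2]
132 101 [413. 206. 132.] [445. 295. 138.] [420.9 268.6 134.2]
138 107 [411. 201. 138.] [443. 298. 144.] [417.1 258.1 141.4]
144 121 [411. 198. 144.] [431. 303. 150.] [417.9 242.1 147.2]
```

```bash
cat >> h.py <<'E'
def proj(c,P):
    E=c['extrinsics'];K=np.array([[c['fx'],0,c['cx']],[0,c['fy'],c['cy']],[0,0,1]],float)
    r,_=cv2.Rodrigues(E[:3,:3]); return cv2.projectPoints(np.array(P,float).reshape(-1,3),r,E[:3,3],K,np.array([c['k1'],0,0,0],float))[0].reshape(-1,2)
E
python3 - <<'E'
from h import *
np.set_printoptions(linewidth=200,suppress=True,precision=1)
s=load('side'); d=load('top')
H=[(547.7,22,32),(550,1,32),(560,-17.5,32)]
pr=proj(s,H); print(pr)
u0,v0=pr[0].round().astype(int); u1,v1=pr[2].round().astype(int)
g=s['img'].sum(2)//3; 
print(u0-8,v0-10); print(g[v0-10:v0+9,u0-8:u1+8])
E
```

```text
[[274.4 171.7]
 [280.3 167.1]
 [282.8 161.5]]
266 162
[[233 232 234 233 233 229 226 224 223 224 225 222 221 205 128 103  99 100 113 177 222 223 222 220 219]
 [232 231 233 232 229 226 222 222 224 224 221 220 220 219 186 155 129 137 157 207 225 224 223 217 217]
 [231 232 233 230 226 223 221 223 224 222 219 219 223 225 223 210 192 206 211 226 224 223 220 216 216]
 [233 232 230 227 225 222 221 224 222 220 221 217 216 210 210 206 213 227 226 225 222 220 217 216 218]
 [233 231 227 224 223 224 225 222 220 219 217 194 166 147 154 152 181 223 225 223 221 218 216 216 217]
 [231 229 224 223 222 225 223 222 221 221 210 156 103  99 102 108 154 213 220 220 220 216 218 217 218]
 [229 226 224 222 224 224 222 222 221 224 216 164 117 105 106 114 159 209 216 216 217 217 217 220 220]
 [226 223 222 225 225 223 217 219 220 221 223 212 184 165 170 187 204 215 216 216 217 216 218 218 222]
 [223 224 225 227 223 214 194 194 189 194 210 221 223 218 220 224 220 215 215 217 216 219 220 222 224]
 [223 225 224 225 220 185 134 133 123 128 165 210 224 223 220 218 216 214 217 217 218 221 222 222 224]
 [223 225 225 22
[... 211 characters left out ...]
 222 203 192 185 194 209 220 214 213 215 216 216 218 220 219 223 225 225 223 222]
 [241 227 219 223 224 224 225 222 219 219 218 214 214 214 218 217 220 219 221 223 225 225 224 221 222]
 [239 219 222 224 224 220 222 219 216 212 213 214 215 216 218 217 220 221 222 223 225 225 223 221 224]
 [238 204 215 224 221 217 216 214 214 213 215 214 215 219 217 220 220 222 224 225 224 222 223 223 225]
 [237 173 190 225 219 211 213 212 212 214 215 217 217 220 219 220 222 223 225 224 225 223 223 224 224]
 [213 136 168 221 213 209 212 213 215 214 217 217 218 218 220 221 223 226 225 224 222 222 223 225 224]
 [152 131 167 212 210 213 215 216 216 216 217 218 219 219 221 222 224 227 225 223 222 225 225 223 223]]
```

Call:
carry_out:
  plan:
    - [0.05, [0, 0, 10], 0]
    - [0.05, [0, 0, 30], 0]
    - [0.05, [0, 0, 60], 0]
    - [0.05, [0, 0, 90], 0]
    - [0.05, [0, 0, 110], 0]
  force: 100

```text
t: 9.3
ee_pos: [428.0, 248.8, 158.3]
tcp_rot: [-3.141, -0.001, -0.07]
contact_force: [0.3, 0.3, -0.1]
width: 0.15
finger_force: 98.2
```

Run:
```python
from h import *
s=grab('side'); o=arm.observe(); print(o['t'],o['ee_pos'],o['tcp_rot'],o['width'],o['finger_force'],o['contact_force'],o['torque'])
v,u=np.mgrid[0:384,0:512]; p=depth(s,np.c_[u.ravel(),v.ravel()])
for a in range(102,240,6):
    q=p[(p[:,2]>=a)&(p[:,2]<a+6)&(abs(p[:,0]-425)<30)&(abs(p[:,1]-248)<50)]
    if len(q): print(a,len(q),q.min(0).round(),q.max(0).round(),np.median(q,0).round(1))
```

```text
9.35 [429.68006105 249.5370162  161.74842521] [-3.13819237 -0.00614733 -0.07004635] 0.1473785156205856 98.23085188865662 [1.32490122 1.04701425 2.59523047] [ 0.06260586 -0.09040369 -0.04446255]
120 10 [420. 248. 121.] [425. 255. 126.] [420.7 252.6 124.3]
126 18 [419. 247. 126.] [425. 255. 132.] [420.3 252.  129.6]
132 15 [419. 246. 133.] [427. 255. 138.] [421.3 252.2 135.4]
138 16 [419. 245. 138.] [427. 254. 144.] [420.5 252.2 141.3]
144 15 [419. 248. 144.] [425. 255. 150.] [421.5 252.5 147.4]
150 17 [418. 248. 151.] [425. 255. 156.] [420.7 251.6 153.1]
156 17 [420. 247. 156.] [428. 255. 162.] [421.3 251.7 159.5]
162 19 [420. 246. 162.] [427. 255. 168.] [421.1 252.  165.2]
168 14 [420. 245. 168.] [425. 254. 174.] [421.6 251.9 170.4]
174 9 [420. 251. 174.] [425. 255. 180.] [420.9 253.5 175.7]
180 9 [410. 248. 180.] [426. 262. 186.] [411.8 254.1 185.2]
186 39 [408. 237. 186.] [423. 263. 192.] [411.6 254.3 189.3]
192 69 [409. 230. 192.] [437. 269. 198.] [417.4 256.9 195.8]
198 74 [408. 229. 198.] [436. 270. 204.] [418.3 257.  201.1]
204 79 [409. 229. 204.] [435. 270. 210.] [418.2 257.  207. ]
210 83 [408. 229. 210.] [433. 270. 216.] [418.2 258.7 213.6]
216 142 [409. 231. 216.] [437. 270. 222.] [418.8 250.  219.6]
222 62 [414. 233. 222.] [438. 272. 228.] [420.4 242.2 224. ]
228 110 [412. 214. 228.] [436. 285. 234.] [418.1 241.  231.5]
234 187 [411. 208. 234.] [440. 290. 240.] [418.3 259.3 237.6]
```

Call:
carry_out:
  plan:
    - [0.05, [23, -41, 0], 0.1]
    - [0.05, [46, -82, 0], 0.2]
    - [0.05, [69, -123, 0], 0.3]
    - [0.05, [92, -164, 0], 0.4]
    - [0.05, [115, -205, 0], 0.5]

```text
t: 9.85
ee_pos: [542.7, 42.2, 154.9]
tcp_rot: [-3.14, 0.002, 0.434]
contact_force: [0.7, 1.4, 0.3]
width: 0.154
finger_force: 98.3
```

Call:
carry_out:
  plan:
    - [0.05, [25, -42, 0], 0.07]
    - [0.05, [50, -85, 0], 0.07]
    - [0.05, [50, -85, -30], 0.07]
    - [0.05, [50, -85, -55], 0.07]
    - [0.05, [50, -85, -60], 0.07]

```text
t: 10.35
ee_pos: [589.6, -41.2, 90.5]
tcp_rot: [-3.135, 0.008, 0.499]
contact_force: [-0.3, -0.0, -0.8]
width: 0.146
finger_force: 98.3
```

```bash
cat >> h.py <<'E'
def shank(tipz, c, hi=45):
    "shank axis in side frame from points facing the camera"
    s=grab('side'); o=arm.observe()
    print('t',o['t'],'ee',o['ee_pos'].round(1),'rot',o['tcp_rot'].round(3),'F',o['contact_force'].round(1),'T',o['torque'].round(2),'w',round(o['width'],3))
    v,u=np.mgrid[0:384,0:512]; p=depth(s,np.c_[u.ravel(),v.ravel()])
    k=(p[:,2]>tipz-12)&(p[:,2]<tipz+hi)&(np.hypot(p[:,0]-c[0],p[:,1]-c[1])<16)&(p[:,2]>34)
    P=p[k]; UV=np.c_[u.ravel(),v.ravel()][k]
    for r in np.unique(UV[:,1]):
        m=UV[:,1]==r; print(r,'cols',UV[m,0].min(),UV[m,0].max(),'xyz',np.median(P[m],0).round(1))
    return s
E
python3 - <<'E'
from h import *
shank(58,(594,-40))
E
```

```text
t 10.4 ee [590.3 -41.   91.7] rot [-3.136  0.007  0.5  ] F [-0.6 -0.8 -1.1] T [-0.01  0.06  0.03] w 0.148
128 cols 281 285 xyz [585.  -38.9 102. ]
129 cols 281 285 xyz [582.5 -38.3  99.4]
130 cols 281 285 xyz [582.1 -37.9  97.2]
131 cols 281 285 xyz [583.5 -39.3  94.1]
132 cols 281 285 xyz [582.3 -39.8  91.5]
133 cols 281 285 xyz [582.8 -39.4  88. ]
134 cols 281 285 xyz [583.4 -40.1  85.7]
135 cols 281 285 xyz [582.9 -39.7  83.4]
136 cols 281 285 xyz [582.8 -39.4  80.9]
137 cols 281 284 xyz [583.8 -38.4  77.7]
138 cols 281 284 xyz [582.9 -38.5  75.3]
139 cols 281 284 xyz [583.4 -38.5  71.9]
140 cols 281 284 xyz [584.7 -40.6  68.5]
141 cols 281 284 xyz [583.1 -38.9  67. ]
142 cols 281 284 xyz [584.2 -40.2  63.3]
143 cols 281 284 xyz [582.7 -38.6  61.3]
144 cols 281 284 xyz [583.1 -38.6  57.9]
145 cols 281 284 xyz [583.3 -39.6  54.9]
```

Call:
carry_out:
  plan:
    - [0.05, [0, 0, -10], 0]
    - [0.05, [0, 0, -21], 0]
    - [0.05, [0, 0, -21], 0]
    - [0.05, [0, 0, -21], 0]

```text
t: 10.8
ee_pos: [593.2, -41.0, 75.2]
tcp_rot: [3.141, -0.0, 0.5]
contact_force: [0.4, -0.1, -0.2]
width: 0.149
finger_force: 98.3
```

Run:
```python
from h import *
s=shank(38,(588,-41),20)
print(at_z(s,[(274,172)],32))
```

```text
t 10.85 ee [593.5 -41.2  75.6] rot [ 3.141e+00 -1.000e-03  5.000e-01] F [-0.2 -0.6  0.2] T [ 0.01 -0.03  0.02] w 0.151
144 cols 280 283 xyz [586.4 -39.3  56.1]
145 cols 280 283 xyz [586.9 -39.8  53.3]
146 cols 280 283 xyz [586.6 -39.6  50.6]
147 cols 280 283 xyz [586.7 -39.4  47.3]
148 cols 280 283 xyz [585.2 -38.4  45.3]
149 cols 280 283 xyz [585.8 -39.1  42.1]
150 cols 280 282 xyz [587.4 -39.2  38.7]
[[547.69834374  23.27254567  32.        ]]
```

Call:
carry_out:
  plan:
    - [0.05, [-4, 4, 0], 0]
    - [0.05, [-8.5, 7.5, 0], 0]
    - [0.05, [-13.5, 11, 0], 0]
    - [0.05, [-18.5, 14, 0], 0]
    - [0.05, [-22.5, 18, 0], 0]

```text
t: 11.35
ee_pos: [570.8, -23.3, 75.5]
tcp_rot: [3.14, -0.001, 0.5]
contact_force: [2.6, -1.1, 0.1]
width: 0.154
finger_force: 98.3
```

Call:
carry_out:
  plan:
    - [0.05, [-4.5, 4.5, 0], 0]
    - [0.05, [-8, 9.5, 0], 0]
    - [0.05, [-11.5, 14.5, 0], 0]
    - [0.05, [-14, 20, 0], 0]
    - [0.05, [-16, 25.5, 0], 0]

```text
t: 11.85
ee_pos: [554.5, 2.2, 75.1]
tcp_rot: [3.141, 0.0, 0.5]
contact_force: [1.9, -1.9, 0.6]
width: 0.151
finger_force: 98.4
```

Call:
carry_out:
  plan:
    - [0.05, [-1.5, 6, 0], 0]
    - [0.05, [-2.5, 12, 0], 0]
    - [0.05, [-3, 17, 0], 0]
    - [0.05, [-3, 21.5, 0], 0]
    - [0.05, [-3, 21.5, 0], 0]

```text
t: 12.35
ee_pos: [551.2, 24.2, 74.7]
tcp_rot: [-3.141, 0.001, 0.5]
contact_force: [0.6, -3.1, 1.0]
width: 0.149
finger_force: 98.3
```

Run:
```python
from h import *
s=shank(38,(547,23),26)
print(at_z(s,[(274,172)],32)); save(s,'c8',(235,110,325,210),6)
```

```text
t 12.4 ee [551.2  24.   74.7] rot [-3.141e+00  1.000e-03  5.000e-01] F [ 0.5 -3.1  0.3] T [-0.72 -0.13  0.02] w 0.154
161 cols 272 272 xyz [551.4  26.3  63.1]
162 cols 272 276 xyz [545.4  25.5  62.8]
163 cols 272 276 xyz [546.3  25.1  59.9]
164 cols 272 276 xyz [545.4  26.2  58. ]
165 cols 268 276 xyz [546.5  26.4  54.3]
166 cols 268 276 xyz [548.7  27.   50.2]
167 cols 268 276 xyz [551.   26.5  46.6]
168 cols 268 275 xyz [549.7  29.3  46.3]
169 cols 268 273 xyz [549.3  32.7  44.7]
170 cols 269 272 xyz [546.1  35.9  46.2]
171 cols 271 271 xyz [543.1  37.3  46. ]
[[547.69834374  23.27254567  32.        ]]
```

Call:
carry_out:
  plan:
    - [0.05, [-0.5, 0, -3], 0]
    - [0.05, [-0.5, 0, -6], 0]
    - [0.05, [-0.5, 0, -8], 0]
    - [0.05, [-0.5, 0, -8], 0]

```text
t: 12.8
ee_pos: [550.4, 23.6, 66.1]
tcp_rot: [-3.141, 0.002, 0.499]
contact_force: [0.3, -3.3, -0.9]
width: 0.157
finger_force: 98.5
```

Call:
carry_out:
  plan:
    - [0.05, [0, 0, -4], 0]
    - [0.05, [0, 0, -8], 0]
    - [0.05, [0, 0, -12], 0]
    - [0.05, [0, 0, -12], 0]

```text
t: 13.2
ee_pos: [550.8, 23.6, 53.9]
tcp_rot: [-3.141, 0.001, 0.5]
contact_force: [0.2, -3.1, -2.4]
width: 0.149
finger_force: 98.5
```

Call:
carry_out:
  plan:
    - [0.05, [0, 0, -3], 0]
    - [0.05, [0, 0, -6], 0]
    - [0.05, [0, 0, -8], 0]
    - [0.05, [0, 0, -9], 0]
    - [0.05, [0, 0, -9], 0]

```text
t: 13.7
ee_pos: [551.0, 23.7, 45.7]
tcp_rot: [-3.142, 0.0, 0.5]
contact_force: [-0.1, -3.8, -0.0]
width: 0.15
finger_force: 98.7
```

Call:
carry_out:
  plan:
    - [0.05, [0, 0, -1], 0]
    - [0.05, [0, 0, -2], 0]
    - [0.05, [0, 0, -3], 0]
    - [0.05, [0, 0, -3], 0]

```text
t: 14.1
ee_pos: [551.5, 23.7, 45.3]
tcp_rot: [3.141, -0.001, 0.5]
contact_force: [-4.4, -3.2, 9.8]
width: 0.148
finger_force: 100.3
```

Call:
carry_out:
  plan:
    - [0.05, [0, 0, 2], 0]
    - [0.05, [0, 0, 2], 0]
    - [0.25, [0, 0, 2], 0]
    - [0.4, [0, 0, 2], 0]
    - [0.4, [0, 0, 2], 0]

```text
t: 14.6
ee_pos: [551.0, 24.3, 44.3]
tcp_rot: [-3.14, -0.0, 0.5]
contact_force: [0.1, 0.2, -0.1]
width: 0.399
finger_force: 0.0
```

Call:
carry_out:
  plan:
    - [0.4, [0, 0, 5], 0]
    - [0.4, [0, 0, 20], 0]
    - [0.4, [0, 0, 60], 0]
    - [0.4, [0, 0, 100], 0]
    - [0.4, [0, 0, 130], 0]

```text
t: 15.1
ee_pos: [552.2, 23.8, 179.5]
tcp_rot: [3.139, -0.004, 0.5]
contact_force: [-0.4, 0.3, 0.7]
width: 0.398
finger_force: 0.0
```

Call:
carry_out:
  plan:
    - [0.4, [-30, -40, 10], 0]
    - [0.4, [-60, -80, 10], 0]
    - [0.4, [-90, -120, 10], 0]
    - [0.4, [-120, -160, 10], 0]
    - [0.4, [-140, -195, 10], 0]

```text
t: 15.6
ee_pos: [409.7, -172.7, 186.8]
tcp_rot: [3.139, -0.001, 0.5]
contact_force: [1.1, -0.3, -0.8]
width: 0.398
finger_force: 0.0
```

Run:
```python
from h import *
np.set_printoptions(suppress=True,precision=1)
d=grab('top'); s=grab('side'); o=arm.observe(); print(o['t'],o['ee_pos'])
a=cv2.resize(d['img'][120:300,160:370,::-1],None,fx=2,fy=2,interpolation=cv2.INTER_CUBIC)
b=cv2.resize(s['img'][100:300,120:345,::-1],None,fx=2.6,fy=2.6,interpolation=cv2.INTER_CUBIC)
q=np.zeros((520,800,3),np.uint8);b=b[:520,:];
a=cv2.resize(a,(390,334)); b=cv2.resize(b,(405,360)); q[:334,:390]=a;q[:360,395:800]=b;cv2.imwrite('pics/c9.png',q[:360])
for n,c in(('top',d),('side',s)):
    v,u=np.mgrid[0:384,0:512]; p=depth(c,np.c_[u.ravel(),v.ravel()])
    k=(abs(p[:,0]-548)<25)&(abs(p[:,1]-22)<25)&(p[:,2]>66)&(p[:,2]<130); print(n,k.sum(),np.percentile(p[k],[2,50,98],axis=0))
```

```text
15.7 [ 409.2 -175.1  186.7]
top 138 [[535.7   9.8  74.9]
 [548.3  21.2 106.6]
 [561.5  30.9 110.2]]
side 235 [[533.1  11.3  69.1]
 [543.8  24.3  92.7]
 [556.8  31.9 108. ]]
```

View pics/c9.png

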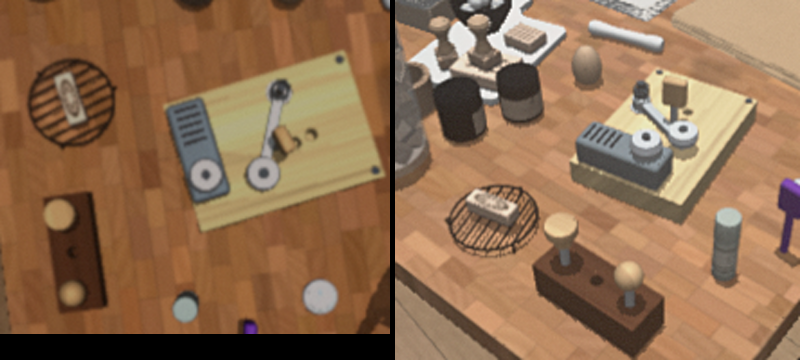

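The picture shows the pin standing fully seated in the last hole at (285,140), with its grip top at about 108 mm. The arm is held back, the stamp lies flat on the trivet, the two other tools are still in their block, and the bystanders look unmoved.

```bash
python3 -c "
from plant import arm
print(arm.hand_in())"
```

```text
the job is handed in; nothing more can be done
None
```

The job is done and handed in: the stamp lies flat on the trivet, and the locking pin is fully seated in the last hole, holding the tension arm back. The other tools are still in their block, the bystanders looked unmoved in the last pictures, and the robot's clock stood at about 16 s of the 58 s allowed; the judge gave no verdict.

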